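Lock the biscuit case for the night

TASK

Lock up the biscuit case for the night: shut its lid fully and push the locking rod that lies on its rest through all four lugs, fully home until its collar sits against the outer lug, and let go. Either side will do; do not knock over or shove away the mug and the round tin that stand near the case.

Things in the scene. Friction and masses are not known exactly. Their poses are not given: they have to be found in the camera images.
- case: The fixed wooden biscuit case, 180 mm deep (its x), 130 mm wide (its y), walls 90 mm tall; origin under its centre, x towards the lid's hinge, z up. The lid is 12 mm thick on top of the walls: shut, its upper face is 102 mm above the counter. Hinge axis: along y at x = +90, z = 90 mm
- lug_line (a point): Middle of the locking line on the case, 120 mm above the counter, axes as the case; the line runs along y. Across it stand four dark steel lugs, plates 36 x 36 mm, 12 mm thick, each with a chamfered round 15 mm hole centred on the line: two on the case at y = +-73 mm (outer faces at 79 mm), two on the lid at y = +-30 mm, in line only when the lid is fully shut
- lid_press (a point): Point on the upper face of the lid (wood frame with clear panel, 180 x 130 mm), on its centre line, 70 mm from the hinge axis, 80 mm from the middle of the lid's lugs: a good place to push it shut. It moves with the lid; x runs to the hinge, z out of the upper face
- lid (a joint): Lid angle in rad: 0 fully shut against its stop, positive open (free edge up); starts 0.45 to 0.85. A stiff hinge: the lid stays where it is left; a downward push of about 2 to 5 N at lid_press moves it
- rod: Loose locking rod, 0.1 to 0.2 kg; origin on its axis, midway between the lugs when home; y runs to the tip. Steel shaft 10 mm thick from y = -79 mm (collar face) to +101 mm, last 9 mm tapered to 5 mm; collar 26 mm across, 6 mm thick; square dark wooden handle 18 x 18 mm from y = -85 to -140 mm. It lies level in the rest's notches, axis 45 mm above the counter
- rod_handle (a point): Centre of the rod's square handle, 112.5 mm behind the rod's origin; same axes as the rod. The place to grasp, from above, fingers either side; it overhangs the rest freely
- rest: Fixed dark wooden rest with two notched uprights 90 mm apart that carry the rod, base 50 x 120 mm, 54 mm tall; origin under its centre, y along the rod towards its tip. It stands to the left or the right of the case
- board: Fixed low serving board with a biscuit on it, 170 x 110 mm, 38 mm tall, on the other side of the case; origin under its centre
- cup: White mug, 68 mm across, 55 mm tall, standing between the robot and the case; origin under its centre
- tin: Round metal tin with a dark cap, 72 mm across, 92 mm tall, standing behind the case on the left; origin under its centre

How it is judged (in metres and radians):
At the end, for the whole second after the job is handed in: The lid is shut (under 0.025 rad), the rod runs through all four lugs along the locking line (within 0.07 rad), fully home (its origin within 8 mm of the middle of the locking line, so the collar is at most about 7 mm from the outer lug), released and at rest (value of joint lid below 0.025 rad and distance between rod and lug_line below 0.008 m and angle between the y axis of rod and the y axis of lug_line, either way round below 0.07 rad and linear speed of rod below 0.02 m/s); the robot touches nothing.
It fails at once if the mug or the tin is knocked over or shoved more than 80 mm ((angle between cup's own z axis and vertical above 0.6 rad or distance of cup from where it was at the start of the episode above 0.08 m) or (angle between tin's own z axis and vertical above 0.6 rad or distance of tin from where it was at the start of the episode above 0.08 m)).
It also fails if it takes over 64 s, if anything falls off the work surface, if the arm or the gripper's body presses on something with over 40 N, if the wrist force passes 120 N, or if a joint passes its speed limit or range.

ROBOT

A 6-joint arm with a two-finger parallel gripper is mounted at the origin on the work surface. World frame = base frame: x ahead of the robot, y to its left, z up, the work surface at z = 0. Lengths are in m, angles in degrees, forces in N, time in s.
With the tool pointing down it reaches from about 0.375 to 0.9 m from the base axis. Payload 3.1 kg.
Tool frame: the origin (TCP) lies between the finger pads; the fingertips stand 11 mm ahead of it and the grasp point (between the pads) lies 8 mm behind it; z points along the fingers, y is the line along which they close (so a half turn about z gives the same grasp; the last joint's range is limited). The gripper opens to 87 mm and grips with 3 to 60 N. Pads are 19 mm wide; open, the fingers measure 117 mm over their backs; the gripper's body (75 mm by 190 mm) begins 51 mm behind the grasp point.
Start: joints at [-75.946, 30.224, 82.088, -0, 67.689, -10.227], TCP at [0.257, -0.57, 0.234] pointing down, gripper open.
Joint ranges: [-176.69, 176.69], [-43.24, 126.21], [12.49, 139.97], [-82, 262], [0, 151.66], [-163.58, 163.58]. Speed limits (degrees/s): [159.86, 159.86, 180, 180, 180, 180].

INTERFACE

Orientations are given as a 3x3 rotation matrix whose columns are the frame's x, y, z axes.
In Python, from rig import bot gives the robot as it stands.
- The arm moves only by the tool apply_moves, never from a script. Its argument "steps" is a list that holds one entry, the list of rows, each a list of 7 numbers: the shift along the tool's x, y, z in cm, then the turn, a rotation vector about the tool's x, y, z in degrees, then the gripper command: -1 is shut, 1 is fully open, values between are in proportion. In form: [[[dx, dy, dz, rx, ry, rz, jaw], ...]]. A call has 1 to 20 rows; each row is the pose to reach, as a shift and turn from the pose commanded when the call began, along the tool's axes at that moment; what a row does not reach only later rows make up. A row lasts 1/8 s, in which the tool goes at most 62.5 mm and 10.7 degrees, less where a joint would pass 70% of its speed; a pose out of reach is approached as far as the arm can. A call with a gripper value outside its range is refused whole. The fingers move at their own pace and stop on an object; the grip force is fixed at half the most. Time passes only in rows, so rows that repeat a pose let the fingers close. It gives the time, the measured TCP pose, the force, the opening and the grip force at its end, in the units of the state.
- bot.read_state(): the state, without advancing time (a new reading comes with each control period).
- bot.capture(name): name is "scene" or "side" or "wrist"; returns the picture (480x640x3 uint8, blue, green, red); there is no depth.
- bot.camera_model(name): a dict with "intrinsics" (3x3 intrinsics, pixels), "k1" (the pictures are not rectified: a ray, as slopes to the right and down, at radius r is drawn at 1 + k1 r^2 times it, then the intrinsics apply), "R" (3x3) and "t" (3): a world point X has camera coordinates R X + t. Camera axes: x right, y down, z forward; pixel columns grow to the right and rows downward; lengths in m; the calibration is good to about 2 mm. A picture is of the moment at which its call begins: read the wrist's pose just before it. camera_model takes no time and is no camera call; for the wrist camera it gives the pose at the moment of the call.
- bot.hand_in(): hands the job in; it is judged then, once.
The state is a dict: "time_s": time; "joint_positions": joint angles; "qvel": joint speeds; "tau": joint torques, N m; "position": TCP position; "tcp_rot": TCP orientation; "force": force on the tool from outside, world axes, zero at the start; "moment": the same for the moment, N m; "opening": opening from 0.0 (shut) to 1.0 (fully open); "grasp_force": force on a finger pad.
Only numpy, scipy, OpenCV 4.12 (cv2) and the standard library are available. Lean on these libraries where they do the work, as an engineer would, in place of code of your own. Each camera call takes 0.05 s, during which the arm holds its last target. There are 200 camera calls.

## Working session

There is one attempt and no reset: what is moved stays moved. The work goes in short steps, Python scripts to look and compute and a tool call to move; the robot and the scene stay as the last step left them, time stands still between calls to the robot, and variables do not carry over. Pictures are saved under pics/ and viewed, at most 10 in all, crops included, and the job is handed in when it is done.

Besides the shell and the picture viewer there is one more tool, called after ">>>" by a JSON object that holds its "name" and its "arguments", one argument or row to a line. apply_moves: Moves the arm, as the interface text tells. Its arguments: {"type":"object","properties":{"steps":{"type":"array","items":{"type":"array","items":{"type":"array","items":{"type":"number"}}}}},"required":["steps"]}

```bash
mkdir -p pics; ls
cat > h.py <<'E'
import numpy as np, cv2
from rig import bot
def ray(cam,uv):
    K=np.array(cam["intrinsics"]);R=np.array(cam["R"]);t=np.array(cam["t"]);k=cam["k1"]
    d=np.linalg.inv(K)@np.array([uv[0],uv[1],1.]);d=d[:2]
    rd=np.linalg.norm(d);r=rd
    for _ in range(30): r=rd/(1+k*r*r)
    s=d*(r/rd if rd>0 else 1)
    return -R.T@t, R.T@np.array([s[0],s[1],1.])
def plane(cam,uv,z):
    o,d=ray(cam,uv);return o+d*(z-o[2])/d[2]
def proj(cam,X):
    c=np.array(cam["R"])@np.array(X)+np.array(cam["t"]);s=c[:2]/c[2];s=s*(1+cam["k1"]*(s@s))
    return (np.array(cam["intrinsics"])@np.array([s[0],s[1],1]))[:2]
def tri(c1,u1,c2,u2):
    o1,d1=ray(c1,u1);o2,d2=ray(c2,u2);d1/=np.linalg.norm(d1);d2/=np.linalg.norm(d2)
    a=np.linalg.lstsq(np.c_[d1,-d2],o2-o1,rcond=None)[0]
    p,q=o1+a[0]*d1,o2+a[1]*d2;return (p+q)/2,np.linalg.norm(p-q)
E
python3 - <<'E'
from h import *
for n in("scene","side","wrist"):
    cv2.imwrite(f"pics/{n}0.png",bot.capture(n));c=bot.camera_model(n);np.save(n+"0",c,allow_pickle=True)
    print(n,-np.array(c["R"]).T@c["t"])
E
```

```text
pics
scene [1.08156508 0.64706232 0.75504   ]
side [0.49556725 0.80088641 0.78997441]
wrist [ 0.33337971 -0.53429594  0.38482552]
```

View pics/scene0.png

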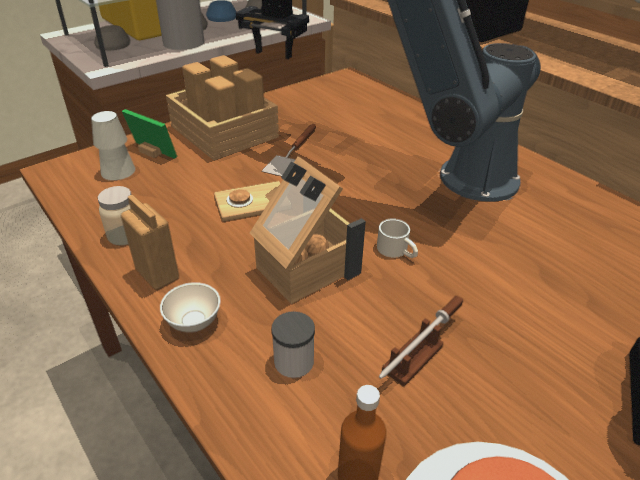

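View pics/side0.png

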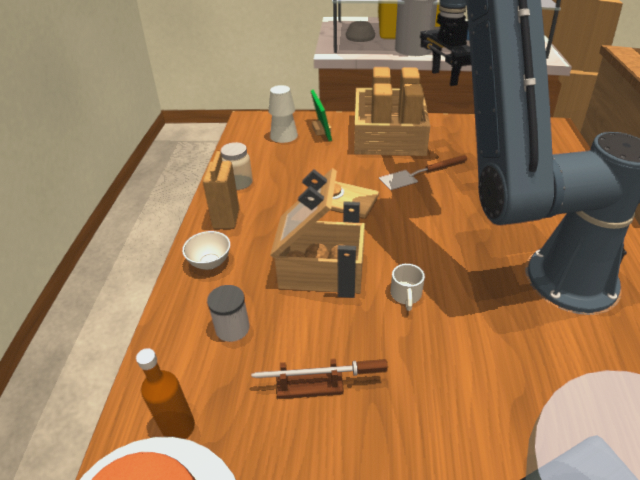

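Scene: rest and rod are on the robot's left (handle ≈(452,307) scene, (371,367) side). The case is at ≈(310,255) with its outer left lug at (354,250) scene, (347,270) side. I'll zoom in for exact pixels.

Run:
```python
from h import *
a=cv2.imread("pics/scene0.png");b=cv2.imread("pics/side0.png")
f=lambda i,x,y,w,h,s:cv2.resize(i[y:y+h,x:x+w],None,fx=s,fy=s,interpolation=cv2.INTER_CUBIC)
# scene 240..380,150..300 ; 370..480,290..390 ; side 265..375,165..305; 240..400,350..400
L=np.zeros((600,800,3),np.uint8)
for im,(x,y) in ((f(a,240,155,133,100,3),(0,0)),(f(b,265,165,110,100,3),(400,0)),(f(a,372,290,100,98,3),(0,300)),(f(b,240,350,160,60,2.5),(400,300)),(f(b,320,190,50,50,3),(400,450)),(f(b,320,235,60,50,3),(560,450))):
    h,w=im.shape[:2];L[y:y+h,x:x+w]=im[:600-y,:800-x]
cv2.imwrite("pics/crop1.png",L)
```

```text
(no output)
```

View pics/crop1.png

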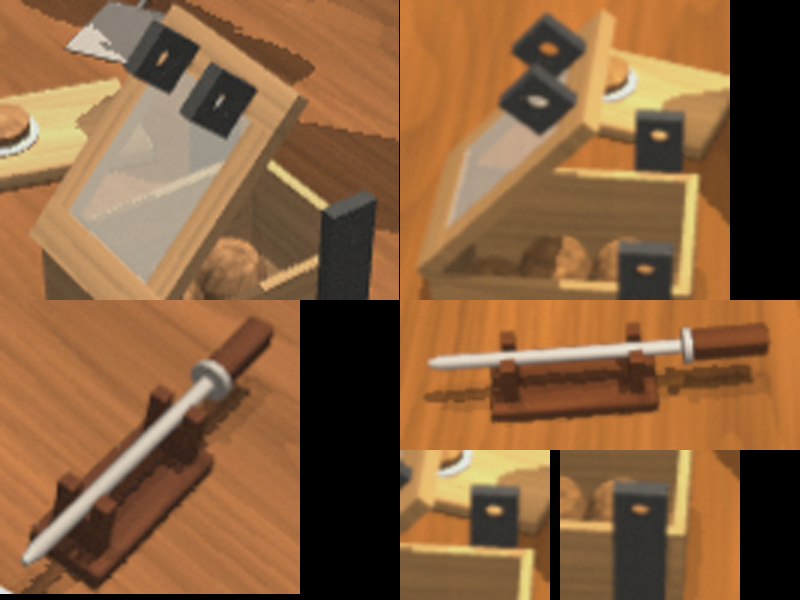

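Run:
```python
from h import *
S,D=[np.load(n+"0.npy",allow_pickle=True).item() for n in("scene","side")]
for n,u,v in(("tip",(381.3,376.7),(252,374.8)),("collar",(443.3,316.7),(354.8,368)),("hend",(460,299.5),(387,365.2))):
    p,e=tri(S,u,D,v);print(n,p.round(4),round(e,4),plane(S,u,.045).round(4),plane(D,v,.045).round(4))
a=plane(D,(346.7,254.7),.12);b=plane(D,(351.7,208.3),.12);d=a-b;L=np.linalg.norm(d);d/=L
print("lugs",a.round(4),b.round(4),"sep",L.round(4),"mid",(a-d*.079).round(4),(b+d*.067).round(4),"yaw",np.degrees(np.arctan2(-d[0],d[1])).round(2))
# lid lugs, side cam and scene cam holes
for n,u,v in(("lidR",(240+163/3,155+60/3),(265+148/3,165+48/3)),("lidL",(240+219/3,155+102/3),(265+138/3,165+101/3))):
    print(n,*tri(S,u,D,v))
for n,v in (("cup",(407,272)),("cup b",(407,300))):print(n,plane(D,v,.055 if n=="cup" else 0))
print("tin top",plane(D,(227,300),.092),plane(S,(294,329),.092))
print("cup top scene",plane(S,(393,229),.055))
```

```text
tip [0.6723 0.3136 0.0459] 0.0017 [0.6722 0.3141 0.045 ] [0.6725 0.312  0.045 ]
collar [0.4917 0.2885 0.044 ] 0.0019 [0.4931 0.29   0.045 ] [0.4915 0.288  0.045 ]
hend [0.4343 0.2801 0.0446] 0.0011 [0.4351 0.2809 0.045 ] [0.4343 0.2797 0.045 ]
lugs [0.5134 0.0729 0.12  ] [ 0.507  -0.0795  0.12  ] sep 0.1525 mid [ 0.5101 -0.0061  0.12  ] [ 0.5098 -0.0126  0.12  ] yaw -2.41
lidR [ 0.58330834 -0.03532276  0.21942816] 0.002873722397479328
lidL [0.58498218 0.02375124 0.21906523] 0.0013818875852926182
cup [0.3869137  0.05091366 0.055     ]
cup b [0.38366213 0.08000402 0.        ]
tin top [0.73772425 0.17922945 0.092     ] [0.74629044 0.17913288 0.092     ]
cup top scene [0.39264549 0.05960466 0.055     ]
```

```bash
cat >> h.py <<'E'
from scipy.spatial.transform import Rotation as Ro
def down(yaw): # tool down, tool x at angle yaw (deg)
    c,s=np.cos(np.radians(yaw)),np.sin(np.radians(yaw))
    return np.array([[c,s,0],[s,-c,0],[0,0,-1.]])
def delta(P,R0,pos,R1):
    R0=np.array(R0)
    return (R0.T@(np.array(pos)-P)*100).round(2), np.degrees(Ro.from_matrix(R0.T@R1).as_rotvec()).round(2)
E
python3 - <<'E'
from h import *
s=bot.read_state();print(s["time_s"],np.round(s["tcp_rot"],3))
P,R=np.array(s["position"]),s["tcp_rot"]
c=bot.camera_model("wrist");print(np.array(R).T@(-np.array(c["R"]).T@c["t"]-P),(np.array(R).T@np.array(c["R"]).T).round(3))
for y in(-2.4,177.6):print(delta(P,R,(.575,-.01,.28),down(y)))
E
```

```text
0.15 [[ 0.912  0.411 -0.   ]
 [ 0.411 -0.912  0.002]
 [ 0.    -0.002 -1.   ]]
[ 0.08409094 -0.00057843 -0.15200035] [[ 0.    -0.953 -0.304]
 [ 1.     0.    -0.001]
 [ 0.001 -0.304  0.953]]
(array([ 51.99, -37.9 ,  -4.64]), array([-1.000e-01,  1.000e-02,  2.668e+01]))
(array([ 51.99, -37.9 ,  -4.64]), array([-1.0000e-02, -1.3000e-01, -1.5332e+02]))
```

>>> {"name": "apply_moves", "arguments": {
  "steps": [
    [[0,0,-6.6,0,0,0,-1],[6,-4,-6.6,0,0,-10,-1],[11,-8,-6.6,0,0,-20,-1],[16,-12,-6.6,0,0,-30,-1],[21,-15,-6.6,0,0,-40,-1],[26,-19,-6.6,0,0,-50,-1],[31,-22,-6.6,0,0,-60,-1],[35,-25,-6.6,0,0,-70,-1],[39,-28,-6.6,0,0,-80,-1],[43,-31,-6.6,0,0,-90,-1],[46,-33.5,-6.6,0,0,-100,-1],[49,-36,-6.6,0,0,-110,-1],[52,-37.9,-6.6,0,0,-120,-1],[52,-37.9,-6.6,0,0,-130,-1],[52,-37.9,-6.6,0,0,-140,-1],[52,-37.9,-6.6,0,0,-150,-1],[52,-37.9,-6.6,0,0,-153.3,-1],[52,-37.9,-6.6,0,0,-153.3,-1],[52,-37.9,-6.6,0,0,-153.3,-1]]
  ]
}}

```text
time_s: 2.52
position: [0.575, -0.0103, 0.2994]
tcp_rot: [[-0.999, 0.043, -0.0], [0.043, 0.999, 0.0], [0.0, 0.0, -1.0]]
force: [-0.2, 0.1, -0.2]
opening: 0.007
grasp_force: 0.0
```

Run:
```python
from h import *
s=bot.read_state();print(s["time_s"],s["position"],np.round(s["tcp_rot"],3),s["force"])
c=bot.camera_model("wrist");im=bot.capture("wrist");cv2.imwrite("pics/w1.png",im);np.save("w1",c,allow_pickle=True)
cv2.imwrite("pics/side1.png",bot.capture("side"))
```

```text
2.525 [ 0.57504831 -0.01033154  0.29937428] [[-0.999  0.043 -0.   ]
 [ 0.043  0.999  0.   ]
 [ 0.     0.    -1.   ]] [-0.16638314  0.13577786 -0.15133222]
```

View pics/w1.png

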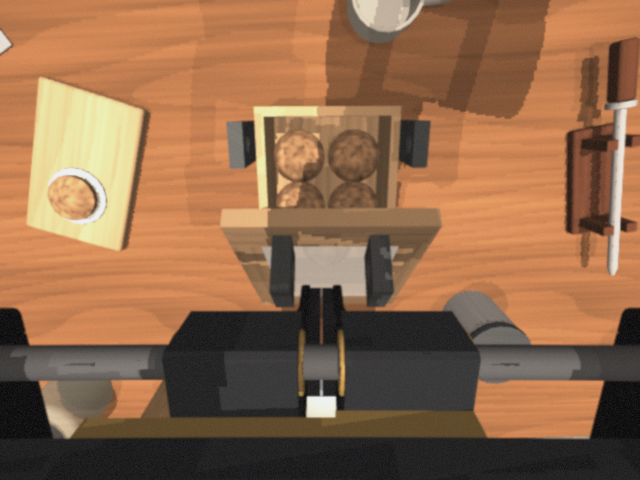

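Wrist view: the case is square to the image, so the 2.4° yaw estimate is good. Case lugs are at (242,144) and (415,144), lid lugs at (282,270) and (378,270), and the rod runs (622,70)→(613,272). Zooming on the lugs and rod.

Run:
```python
from h import *
a=cv2.imread("pics/w1.png")
f=lambda x,y,w,h,s:cv2.resize(a[y:y+h,x:x+w],None,fx=s,fy=s,interpolation=cv2.INTER_CUBIC)
g=lambda i:np.clip(i.astype(float)*1.8,0,255).astype(np.uint8)
L=np.zeros((600,800,3),np.uint8)
for im,(x,y) in ((g(f(215,105,60,70,5)),(0,0)),(g(f(390,105,60,70,5)),(310,0)),(f(590,30,50,250,2.4),(640,0)),(f(250,95,160,40,3.5),(0,380))):
    h,w=im.shape[:2];L[y:y+h,x:x+w]=im[:600-y,:800-x]
cv2.imwrite("pics/crop2.png",L)
```

```text
(no output)
```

View pics/crop2.png

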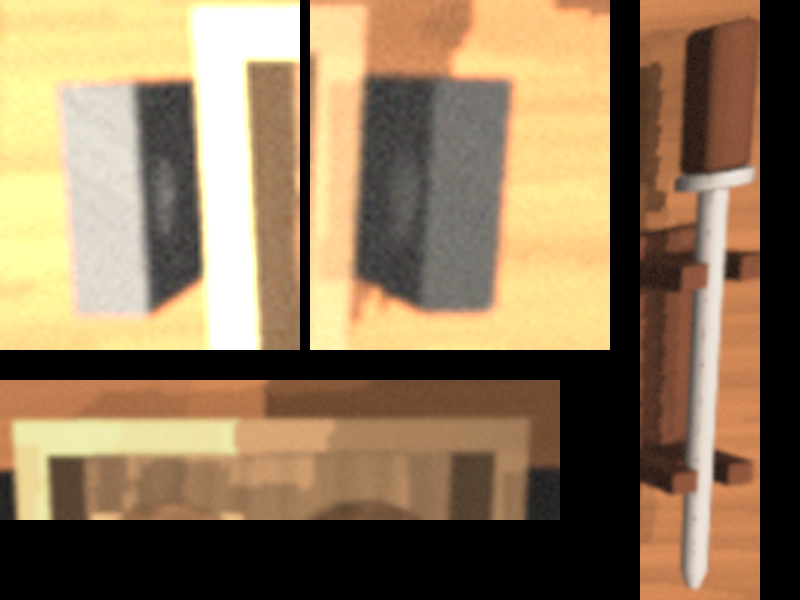

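Run:
```python
from h import *
c=np.load("w1.npy",allow_pickle=True).item()
g=lambda pts,f,z:np.array([plane(c,f(*p),z) for p in pts])
A=g([(63,84),(135,82),(150,310),(76,312)],lambda x,y:(215+x/5,105+y/5),.138)
B=g([(437,78),(511,80),(493,308),(421,307)],lambda x,y:(390+(x-310)/5,105+y/5),.138)
for Q in(A,B):
    print(Q[:,:2].round(4).tolist(),"sides",np.linalg.norm(np.roll(Q,-1,0)-Q,axis=1).round(4),"mid",Q.mean(0).round(4))
d=B.mean(0)-A.mean(0);print("sep",np.linalg.norm(d),"mid",((A+B).mean(0)/2).round(4),"yaw",np.degrees(np.arctan2(-d[0],d[1])))
E_=g([(253.4,107),(401.4,105.9)],lambda x,y:(x,y),.09);d=E_[1]-E_[0];print("wall",E_.round(4),np.linalg.norm(d),np.degrees(np.arctan2(-d[0],d[1])))
r=lambda x,y:(590+(x-640)/2.4,30+y/2.4)
T=g([(694,587),(710,200)],r,.045);d=T[0]-T[1];print("rod",T.round(4),np.degrees(np.arctan2(d[1],d[0])))
print("handle",g([(735,92)],r,.054), "collar",g([(714,180)],r,.045))
```

```text
[[0.4915, -0.0784], [0.4917, -0.0672], [0.5266, -0.0685], [0.5264, -0.0804]] sides [0.0112 0.0349 0.0119 0.0349] mid [ 0.5091 -0.0736  0.138 ]
[[0.4969, 0.067], [0.4977, 0.0784], [0.5326, 0.0771], [0.5319, 0.0656]] sides [0.0115 0.0349 0.0116 0.035 ] mid [0.5148 0.072  0.138 ]
sep 0.14576709436241447 mid [ 0.5119 -0.0008  0.138 ] yaw -2.2399685540347587
wall [[ 0.4802 -0.0652  0.09  ]
 [ 0.4849  0.0655  0.09  ]] 0.13071895002692513 -2.059361342339843
rod [[0.6756 0.3158 0.045 ]
 [0.5014 0.2898 0.045 ]] 8.479163647947233
handle [[0.46127167 0.28493019 0.054     ]] collar [[0.49359954 0.28990786 0.045     ]]
```

>>> {"name": "apply_moves", "arguments": {
  "steps": [
    [[0,0.6,4,0,0,0,-1],[0,0.6,7,0,0,0,-1],[0.6,0.6,8,0,0,0,-1],[1.2,0.6,9,0,0,0,-1],[1.8,0.6,10,0,0,0,-1],[2.3,0.6,11,0,0,0,-1],[2.8,0.6,11.8,0,0,0,-1],[3.4,0.6,12.8,0,0,0,-1],[3.9,0.6,13.8,0,0,0,-1],[4.5,0.6,15,0,0,0,-1],[4.8,0.6,16,0,0,0,-1],[5,0.6,17,0,0,0,-1],[5.2,0.6,17.8,0,0,0,-1],[5.2,0.6,18.3,0,0,0,-1],[5.2,0.6,18.5,0,0,0,-1]]
  ]
}}

```text
time_s: 4.5
position: [0.5227, -0.0021, 0.1141]
tcp_rot: [[-0.999, 0.042, -0.002], [0.042, 0.999, 0.0], [0.002, 0.0, -1.0]]
force: [-0.2, -0.6, 1.6]
opening: 0.007
grasp_force: 0.6
```

>>> {"name": "apply_moves", "arguments": {
  "steps": [
    [[0,0,0.2,0,0,0,-1],[0,0,0.3,0,0,0,-1],[0,0,0.4,0,0,0,-1]]
  ]
}}

```text
time_s: 4.88
position: [0.5229, -0.002, 0.1131]
tcp_rot: [[-0.999, 0.042, -0.001], [0.042, 0.999, -0.0], [0.001, -0.0, -1.0]]
force: [-6.9, 0.6, 26.3]
opening: 0.008
grasp_force: 13.3
```

Run:
```python
from h import *
P=np.array([.5229,-.002,.1105]);print(delta(P,down(177.6),(.463,.284,.14),down(188.3)))
```

```text
(array([ 7.18, 28.32, -2.95]), array([  0. ,   0. , -10.7]))
```

>>> {"name": "apply_moves", "arguments": {
  "steps": [
    [[0,0,-3,0,0,0,-1],[0,0,-8,0,0,0,-1],[1.4,6,-8,0,0,-3,1],[2.8,12,-8,0,0,-6,1],[4.2,17.5,-8,0,0,-8,1],[5.6,23,-7,0,0,-10,1],[7.2,28.3,-5,0,0,-10.7,1],[7.2,28.3,-3,0,0,-10.7,1],[7.2,28.3,-3,0,0,-10.7,1],[7.2,28.3,-3,0,0,-10.7,1]]
  ]
}}

```text
time_s: 6.12
position: [0.4641, 0.2833, 0.1411]
tcp_rot: [[-0.99, -0.143, 0.001], [-0.143, 0.99, 0.0], [-0.001, 0.0, -1.0]]
force: [-0.4, 0.3, -0.3]
opening: 0.831
grasp_force: 0.0
```

Run:
```python
from h import *
s=bot.read_state();print(s["time_s"],s["position"],s["opening"])
c=bot.camera_model("wrist");im=bot.capture("wrist");cv2.imwrite("pics/w2.png",im);np.save("w2",c,allow_pickle=True)
print(proj(c,(.463,.284,.054)))
```

```text
6.125 [0.46409698 0.28333087 0.14107952] 0.83086562167961
[321.02553942 250.01461726]
```

View pics/w2.png

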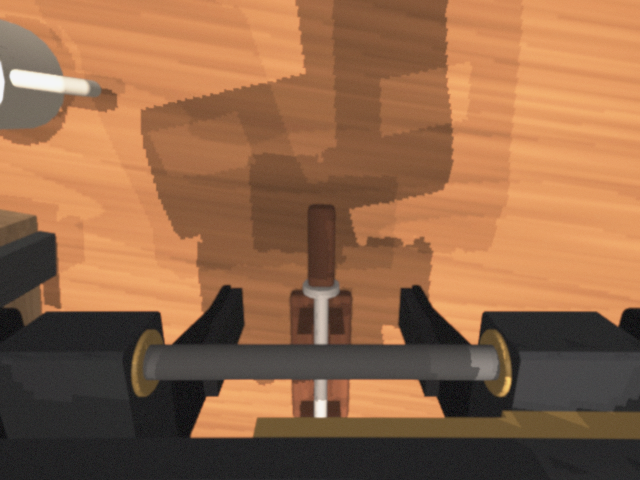

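Handle top spans (308–335, 205–283) with its centre at (321,245): laterally centred and 3 mm nearer the robot than predicted. Descending to grasp.

>>> {"name": "apply_moves", "arguments": {
  "steps": [
    [[0.3,0,5,0,0,0,1],[0.3,0,9,0,0,0,1],[0.3,0,10.3,0,0,0,1],[0.3,0,10.3,0,0,0,1],[0.3,0,10.3,0,0,0,-1],[0.3,0,10.3,0,0,0,-1],[0.3,0,10.3,0,0,0,-1],[0.3,0,10.3,0,0,0,-1],[0.3,0,10.3,0,0,0,-1],[0.3,0,10.3,0,0,0,-1],[0.3,0,10.3,0,0,0,-1],[0.3,0,10.3,0,0,0,-1]]
  ]
}}

```text
time_s: 7.68
position: [0.4605, 0.2831, 0.0375]
tcp_rot: [[-0.99, -0.144, -0.0], [-0.144, 0.99, -0.0], [0.0, -0.0, -1.0]]
force: [0.2, -0.3, 0.1]
opening: 0.202
grasp_force: 30.0
```

Run:
```python
from h import *
s=bot.read_state();print(delta(np.array(s["position"]),s["tcp_rot"],(.5235,.3063,.182),down(87.85)))
```

```text
(array([ -6.57,   1.38, -14.45]), array([-1.0000e-02, -0.0000e+00,  1.0043e+02]))
```

>>> {"name": "apply_moves", "arguments": {
  "steps": [
    [[0,0,-1,0,0,0,-1],[0,0,-3,0,0,0,-1],[0,0,-6,0,0,0,-1],[0,0,-9,0,0,0,-1],[0,0,-12,0,0,0,-1],[0,0,-14.4,0,0,0,-1],[0,0,-14.4,0,0,0,-1]]
  ]
}}

```text
time_s: 8.55
position: [0.4615, 0.2836, 0.1837]
tcp_rot: [[-0.99, -0.144, 0.004], [-0.144, 0.99, 0.002], [-0.005, 0.001, -1.0]]
force: [0.4, 0.6, -0.6]
opening: 0.202
grasp_force: 30.0
```

>>> {"name": "apply_moves", "arguments": {
  "steps": [
    [[-1,0.2,0,0,0,8,-1],[-2,0.4,0,0,0,16,-1],[-3,0.6,0,0,0,24,-1],[-4,0.8,0,0,0,32,-1],[-5,1,0,0,0,40,-1],[-6,1.2,0,0,0,48,-1],[-6.6,1.4,0,0,0,56,-1],[-6.6,1.4,0,0,0,64,-1],[-6.6,1.4,0,0,0,72,-1],[-6.6,1.4,0,0,0,80,-1],[-6.6,1.4,0,0,0,88,-1],[-6.6,1.4,0,0,0,95,-1],[-6.6,1.4,0,0,0,99,-1],[-6.6,1.4,0,0,0,100.4,-1],[-6.6,1.4,0,0,0,100.4,-1],[-6.6,1.4,0,0,0,100.4,-1]]
  ]
}}

```text
time_s: 10.55
position: [0.5237, 0.3065, 0.1812]
tcp_rot: [[0.036, 0.999, -0.001], [0.999, -0.036, -0.0], [-0.0, -0.001, -1.0]]
force: [0.6, 0.3, -0.9]
opening: 0.202
grasp_force: 30.0
```

Run:
```python
from h import *
s=bot.read_state();print(s["time_s"],s["position"],np.round(s["tcp_rot"],4))
c=bot.camera_model("wrist");im=bot.capture("wrist");cv2.imwrite("pics/w3.png",im);np.save("w3",c,allow_pickle=True)
a=bot.capture("scene");b=bot.capture("side");cv2.imwrite("pics/s3.png",a);cv2.imwrite("pics/d3.png",b)
S,D=bot.camera_model("scene"),bot.camera_model("side")
f=lambda i,x,y,w,h,s:cv2.resize(i[y:y+h,x:x+w],None,fx=s,fy=s,interpolation=cv2.INTER_CUBIC)
Rt=np.array(s["tcp_rot"]);g=np.array(s["position"])-.008*Rt[:,2]
tip=g-.2135*Rt[:,0];mid=(g+tip)/2
u,v=proj(S,tip),proj(D,tip);print(g,tip,u,v)
u,v=np.int32(u)-[60,60],np.int32(v)-[70,70];print(u,v)
L=np.zeros((600,800,3),np.uint8)
i=f(a,max(u[0],0),max(u[1],0),133,100,3);L[:i.shape[0],:i.shape[1]]=i
i=f(b,max(v[0],0),max(v[1],0),133,100,3);L[:i.shape[0],400:400+i.shape[1]]=i[:,:400]
i=cv2.resize(im[60:460,:],(480,300));L[300:600,:480]=i
cv2.imwrite("pics/crop3.png",L)
```

```text
10.55 [0.52367011 0.30647314 0.18119798] [[ 3.640e-02  9.993e-01 -5.000e-04]
 [ 9.993e-01 -3.640e-02 -1.000e-04]
 [-1.000e-04 -5.000e-04 -1.000e+00]]
[0.52367435 0.30647415 0.18919798] [0.51589643 0.09311588 0.18922902] [365.79079658 206.05735781] [345.29886241 234.70278813]
[305 146] [275 164]
```

View pics/crop3.png

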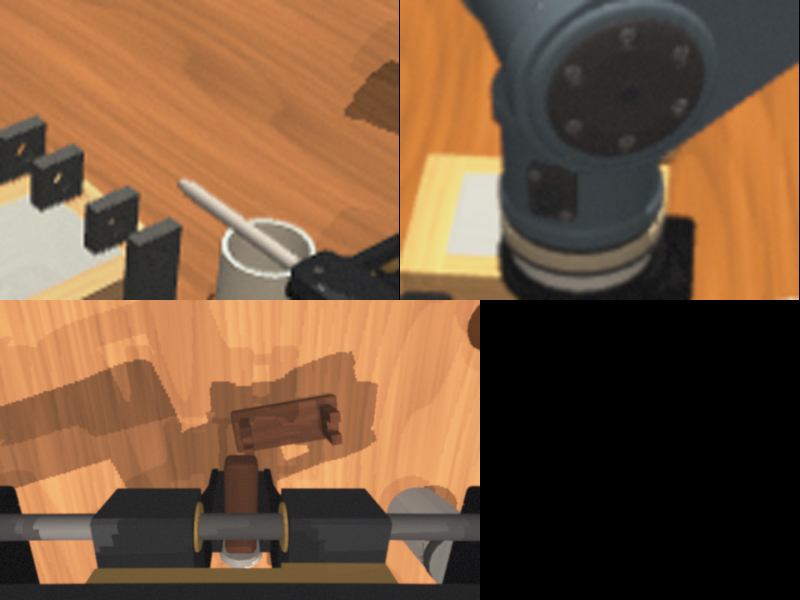

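>>> {"name": "apply_moves", "arguments": {
  "steps": [
    [[0,0,3,0,0,0,-1],[0,0,5.5,0,0,0,-1],[0,0,6.9,0,0,0,-1],[0,0,6.9,0,0,0,-1],[0,0,6.9,0,0,0,-1]]
  ]
}}

```text
time_s: 11.32
position: [0.5246, 0.3068, 0.1134]
tcp_rot: [[0.037, 0.999, 0.002], [0.999, -0.037, 0.001], [0.001, 0.002, -1.0]]
force: [0.2, -0.1, -1.7]
opening: 0.203
grasp_force: 30.0
```

Run:
```python
from h import *
s=bot.read_state();print(s["position"])
a=bot.capture("scene");S=bot.camera_model("scene");cv2.imwrite("pics/s4.png",a)
Rt=np.array(s["tcp_rot"]);g=np.array(s["position"])-.008*Rt[:,2];X=Rt[:,0]
i=cv2.resize(a[170:270,300:433],None,fx=6,fy=6,interpolation=cv2.INTER_CUBIC)
q=lambda p:(np.round((proj(S,p)-[300,170])*6+2.5)).astype(int)
for k in(-.2135,-.17,-.13): cv2.circle(i,q(g+k*X).tolist(),3,(0,255,0),-1)
m=np.array([.512,-.001,.12]);d=np.array([.0375,.9993,0])
for y in(-.067,-.024,.036,.079): print(q(m+y*d));cv2.circle(i,q(m+y*d).tolist(),3,(0,0,255),-1)
n=np.array([d[1],-d[0],0])
for z in(.138,):
  for sx in(-.018,.018):cv2.circle(i,q(m+.079*d+sx*n+[0,0,z-.12]).tolist(),3,(255,255,0),-1)
cv2.imwrite("pics/crop4.png",i)
```

```text
[0.52457403 0.30682926 0.11339805]
[ 85 160]
[159 218]
[269 305]
[353 370]
```

View pics/crop4.png

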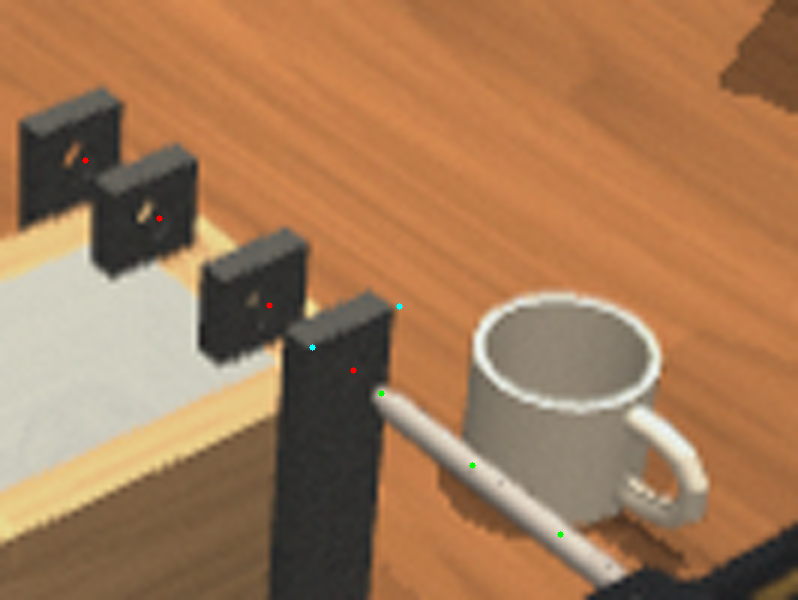

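Lid is shut with the lugs in line. The rod matches its predicted pixels; the tip at (378,391) is just short of the outer lug face, and the lugs sit about 1–2 mm further in +x than estimated. Inserting slowly and watching the force.

>>> {"name": "apply_moves", "arguments": {
  "steps": [
    [[0,0.05,0.1,0,0,0,-1],[-0.5,0.05,0.1,0,0,0,-1],[-1,0.05,0.1,0,0,0,-1],[-1.5,0.05,0.1,0,0,0,-1],[-2,0.05,0.1,0,0,0,-1],[-2.4,0.05,0.1,0,0,0,-1],[-2.8,0.05,0.1,0,0,0,-1],[-3.2,0.05,0.1,0,0,0,-1],[-3.6,0.05,0.1,0,0,0,-1],[-4,0.05,0.1,0,0,0,-1],[-4,0.05,0.1,0,0,0,-1]]
  ]
}}

```text
time_s: 12.75
position: [0.5228, 0.2663, 0.1115]
tcp_rot: [[0.037, 0.999, -0.0], [0.999, -0.037, -0.0], [-0.0, -0.0, -1.0]]
force: [-0.7, 0.7, -1.1]
opening: 0.202
grasp_force: 30.0
```

>>> {"name": "apply_moves", "arguments": {
  "steps": [
    [[-0.5,0,0,0,0,0,-1],[-1,0,0,0,0,0,-1],[-1.5,0,0,0,0,0,-1],[-2,0,0,0,0,0,-1],[-2.5,0,0,0,0,0,-1],[-3,0,0,0,0,0,-1],[-3.5,0,0,0,0,0,-1],[-4,0,0,0,0,0,-1],[-4.5,0,0,0,0,0,-1],[-4.5,0,0,0,0,0,-1]]
  ]
}}

```text
time_s: 14.0
position: [0.5211, 0.2212, 0.1116]
tcp_rot: [[0.038, 0.999, -0.0], [0.999, -0.038, 0.0], [0.0, -0.0, -1.0]]
force: [-0.3, -0.1, -1.6]
opening: 0.203
grasp_force: 30.0
```

Through two lugs with almost no force. Continuing.

>>> {"name": "apply_moves", "arguments": {
  "steps": [
    [[-0.5,0,0,0,0,0,-1],[-1,0,0,0,0,0,-1],[-1.5,0,0,0,0,0,-1],[-2,0,0,0,0,0,-1],[-2.5,0,0,0,0,0,-1],[-3,0,0,0,0,0,-1],[-3.5,0,0,0,0,0,-1],[-4,0,0,0,0,0,-1],[-4.5,0,0,0,0,0,-1],[-5,0,0,0,0,0,-1],[-5.5,0,0,0,0,0,-1],[-5.5,0,0,0,0,0,-1]]
  ]
}}

```text
time_s: 15.5
position: [0.5191, 0.1662, 0.1116]
tcp_rot: [[0.038, 0.999, -0.0], [0.999, -0.038, 0.0], [-0.0, -0.0, -1.0]]
force: [1.3, 0.1, 0.1]
opening: 0.2
grasp_force: 30.0
```

>>> {"name": "apply_moves", "arguments": {
  "steps": [
    [[-0.5,0.05,0,0,0,0,-1],[-1,0.05,0,0,0,0,-1],[-1.5,0.05,0,0,0,0,-1],[-2,0.05,0,0,0,0,-1],[-2.5,0.05,0,0,0,0,-1],[-3,0.05,0,0,0,0,-1],[-3.5,0.05,0,0,0,0,-1],[-4,0.05,0,0,0,0,-1],[-4.4,0.05,0,0,0,0,-1],[-4.8,0.05,0,0,0,0,-1],[-4.8,0.05,0,0,0,0,-1]]
  ]
}}

```text
time_s: 16.88
position: [0.5179, 0.1184, 0.1115]
tcp_rot: [[0.037, 0.999, -0.0], [0.999, -0.037, 0.0], [0.0, -0.0, -1.0]]
force: [0.2, -0.1, -0.3]
opening: 0.205
grasp_force: 30.0
```

>>> {"name": "apply_moves", "arguments": {
  "steps": [
    [[-0.2,0,0,0,0,0,-1],[-0.4,0,0,0,0,0,-1],[-0.6,0,0,0,0,0,-1],[-0.8,0,0,0,0,0,-1],[-0.9,0,0,0,0,0,-1],[-0.9,0,0,0,0,0,-1]]
  ]
}}

```text
time_s: 17.62
position: [0.5177, 0.1126, 0.1116]
tcp_rot: [[0.039, 0.999, 0.001], [0.999, -0.039, 0.005], [0.005, 0.001, -1.0]]
force: [0.6, 12.1, -2.1]
opening: 0.203
grasp_force: 30.0
```

Stopped with 12 N axial at the expected place: collar is against the lug. Relaxing, releasing and lifting.

>>> {"name": "apply_moves", "arguments": {
  "steps": [
    [[-0.6,0,0,0,0,0,-1],[-0.6,0,0,0,0,0,1],[-0.6,0,0,0,0,0,1],[-0.6,0,0,0,0,0,1],[-0.6,0,0,0,0,0,1],[-0.6,0,0,0,0,0,1],[-0.6,0,-1,0,0,0,1],[-0.6,0,-3,0,0,0,1],[0,0,-7,0,0,0,1],[4,0,-12,0,0,0,1],[9,0,-15,0,0,0,1],[14,0,-15,0,0,0,1],[14,0,-15,0,0,0,1]]
  ]
}}

```text
time_s: 19.25
position: [0.5225, 0.2526, 0.2629]
tcp_rot: [[0.032, 0.999, 0.002], [0.999, -0.032, 0.001], [0.001, 0.002, -1.0]]
force: [-0.4, -1.0, -0.0]
opening: 1.003
grasp_force: 0.0
```

Run:
```python
from h import *
s=bot.read_state();print(s["time_s"],s["position"],s["force"])
a=bot.capture("scene");w=bot.capture("wrist")
L=np.zeros((600,800,3),np.uint8)
L[:300,:400]=cv2.resize(a[155:255,260:393],(400,300),interpolation=cv2.INTER_CUBIC)
L[:300,400:]=cv2.resize(a[100:400,200:600],(400,300))
L[300:,:400]=cv2.resize(w,(400,300))
cv2.imwrite("pics/crop5.png",L)
```

```text
19.25 [0.52250326 0.25262712 0.2628728 ] [-0.37259197 -0.9822074  -0.03597934]
```

View pics/crop5.png

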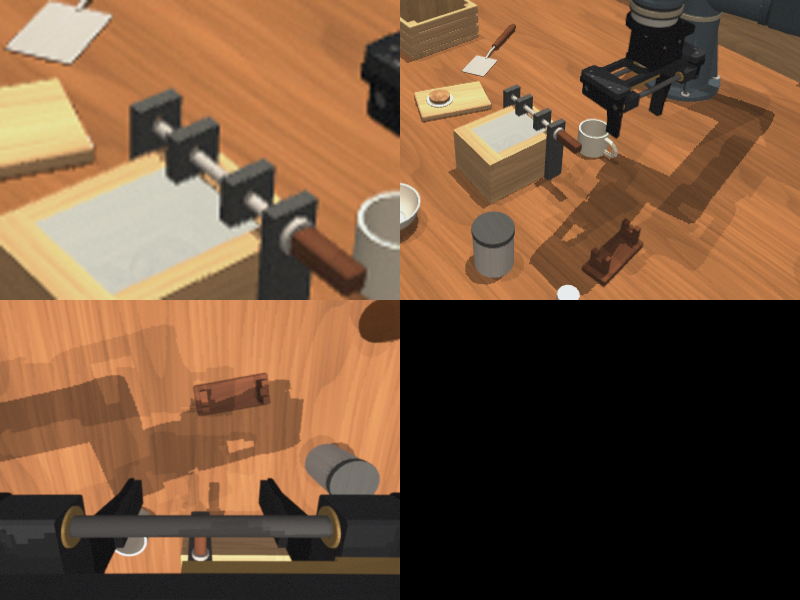

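The rod is through all four lugs with its collar at (295,235) in the crop, flush on the outer lug. The lid is shut, the mug and tin are standing, and the gripper is clear.

```bash
python3 -c "
from rig import bot
print(bot.hand_in())"
```

```text
the job is handed in; nothing more can be done
None
```

The lid is shut, the rod is through all four lugs with its collar against the outer lug and released, the mug and tin are still standing, and the job is handed in (no verdict was returned).

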